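# Load the day-centre baking cartons into their gravity lanes

### The job

Load the two small ingredient rack lanes on the cookery table: put the yellow carton in at the open upper end of the lane with yellow rails, and the green carton in the lane with green rails, each standing upright, and let each slide down under the wire hoops until it rests at the end stop.

Things in the scene. Friction and masses are not known exactly. Their poses are not given: they have to be found in the camera images.
- yellow_carton_center (a point): The yellow carton: closed upright box 64 x 46 x 80 mm (own x, y, z; z up), about 150 g, small white panels on its wide sides. The point is its centre, 40 mm above its underside. Stands on the table with finger room all round; best gripped across its 46 mm width, at or up to 20 mm above its centre, to keep the fingers above the lane's rails.
- green_carton_center (a point): The green carton: closed upright box 64 x 46 x 80 mm (own x, y, z; z up), about 150 g, small white panels on its wide sides. The point is its centre, 40 mm above its underside. Stands on the table with finger room all round; best gripped across its 46 mm width, at or up to 20 mm above its centre, to keep the fingers above the lane's rails.
- yellow_lane_load (a point): Loading spot of the fixed lane with yellow rails and stop: point on its floor's centre line, 50 mm from the open upper end. x runs down the 18 degree slope, away from the robot; z square out of the floor. Slippery roller floor 70 mm wide, rails 14 mm high. Face of the stop (50 mm high) at x = 200 mm. Wire hoops at x = 100 and 168 mm, bars 92 to 98 mm above the floor (cartons pass under).
- green_lane_load (a point): Loading spot of the fixed lane with green rails and stop: point on its floor's centre line, 50 mm from the open upper end. x runs down the 18 degree slope, away from the robot; z square out of the floor. Slippery roller floor 70 mm wide, rails 14 mm high. Face of the stop (50 mm high) at x = 200 mm. Wire hoops at x = 100 and 168 mm, bars 92 to 98 mm above the floor (cartons pass under).
Not all that is in view belongs to the job. Of the things that look like the part that bears green_carton_center, the smaller one is meant. Of the things shaped like the part that bears yellow_carton_center, the yellow one is meant.

How it is judged (in metres and radians):
At the end, for the whole second after the job is handed in: The yellow carton stands in the yellow lane and the green carton in the green lane, each on the floor between the rails, upright to the lane within about 11 degrees, and down at the end stop (within about 15 mm of it), either way round (x of yellow_carton_center in the frame of yellow_lane_load between 0.152 and 0.19 m and y of yellow_carton_center in the frame of yellow_lane_load between -0.025 and 0.025 m and z of yellow_carton_center in the frame of yellow_lane_load between 0.03 and 0.05 m and angle between the z axis of yellow_carton_center and the z axis of yellow_lane_load, either way round below 0.2 rad and x of green_carton_center in the frame of green_lane_load between 0.152 and 0.19 m and y of green_carton_center in the frame of green_lane_load between -0.025 and 0.025 m and z of green_carton_center in the frame of green_lane_load between 0.03 and 0.05 m and angle between the z axis of green_carton_center and the z axis of green_lane_load, either way round below 0.2 rad); the robot touches nothing.
It also fails if it takes over 53 s, if anything falls off the work surface, if the arm or the gripper's body presses on something with over 40 N, if the wrist force passes 120 N, or if a joint passes its speed limit or range.

### The arm

A 6-joint arm with a two-finger parallel gripper is mounted at the origin on the work surface. World frame = base frame: x ahead of the robot, y to its left, z up, the work surface at z = 0. Lengths are in mm, angles in rad, forces in N, time in s.
With the tool pointing down it reaches from about 400 to 825 mm from the base axis. Payload 7 kg.
Tool frame: the origin (TCP) lies on the centre line of the jaws, within the pads' length; the fingertips stand 14 mm ahead of it and the grasp point (between the pads) lies 5 mm behind it (ctrl.tip_extent is the distance from the TCP to the fingertips, in mm); z points along the fingers, y is the line along which they close (so a half turn about z gives the same grasp; the last joint's range is limited). The gripper opens to 85 mm and grips with 20 to 120 N. Pads are 22 mm wide; open, the fingers measure 114 mm over their backs; the gripper's body (76 mm by 85 mm) begins 54 mm behind the grasp point. The pads swing forward as they close: fully open they stand 13 mm farther back than shut.
Start: joints at [1.636, 0.359, 0.012, 0, -1.224, -0.288], TCP at [149.16, 658.291, 245.302] pointing down, gripper open.
Joint ranges: [-3.07, 3.07], [-1.43, 2.12], [-1.02, 1.25], [-3.03, 1.67], [-3.05, -0], [-3.03, 3.03]. Speed limits (rad/s): [2.39, 2.39, 3.01, 3.14, 3.14, 3.14].

### API

Orientations are given as a rotation vector (axis times angle).
In Python, from cell import ctrl gives the robot as it stands.
- The arm moves only by the tool jog_arm, never from a script. Its argument "steps" is a list of rows, each a list of 7 numbers: the shift along the tool's x, y, z in m, then the turn, a rotation vector about the tool's x, y, z in rad, then the closure, from 0 (fully open) to 1 (shut). A call has exactly 8 rows; each row shifts and turns the commanded pose from where the row before left it, along the tool's axes as they then stand; what a row does not reach is not made up. A row lasts 1/12 s, in which the tool goes at most 41.7 mm and 7.16 degrees, less where a joint would pass 70% of its speed; a pose out of reach is approached as far as the arm can. A call with a gripper value outside its range is refused whole. The fingers move at their own pace and stop on an object; "force" is the grip in N (left out, the last holds). Time passes only in rows, so rows that do not move let the fingers close, or fill a call up. It gives the time, the measured TCP pose, the force, the opening and the grip force at its end, in the units of the state.
- ctrl.get_state(): the state, without advancing time (a new reading comes with each control period).
- ctrl.capture(name): name is "scene" or "top" or "wrist"; returns a dict with "image" (480x640x3 uint8, red, green, blue), "range_z" (480x640 float32, mm along the optical axis (not along the pixel's ray), 0 where there is no reading), "mtx" (3x3 intrinsics, pixels), "pose" (4x4, takes a point from camera to world coordinates); the wrist camera has in their place "tool_from_camera" (4x4, takes a point from camera to tool coordinates, whose origin is the TCP and whose axes are the flange's). Camera axes: x right, y down, z forward; pixel columns grow to the right and rows downward; lengths in mm; the calibration is good to about 2 mm. A picture is of the moment at which its call begins: read the wrist's pose just before it.
- ctrl.close_job(): hands the job in; it is judged then, once.
The state is a dict: "time": time; "q": joint angles; "joint_vel": joint speeds; "joint_torque": joint torques, N m; "eef_pos": TCP position; "tcp_rot": TCP orientation; "contact_force": force on the tool from outside, world axes, zero at the start; "ft_torque": the same for the moment, N m; "grip_width": opening from 0.0 (shut) to 1.0 (fully open); "grip_force": force on a finger pad.
Only numpy, scipy, OpenCV 4.12 (cv2) and the standard library are available. Lean on these libraries where they do the work, as an engineer would, in place of code of your own. Each camera call takes 0.05 s, during which the arm holds its last target. There are 200 camera calls.

## Working session

There is one attempt and no reset: what is moved stays moved. The work goes in short steps, Python scripts to look and compute and a tool call to move; the robot and the scene stay as the last step left them, time stands still between calls to the robot, and variables do not carry over. Pictures are saved under pics/ and viewed, at most 10 in all, crops included, and the job is handed in when it is done.

Besides the shell and the picture viewer there is one more tool, called after "Request:" as a command line: name --pt "numbers of a row" for each row, then --argument value for the rest. jog_arm: Moves the arm, as the interface text tells. Its arguments: {"type":"object","properties":{"steps":{"type":"array"},"force":{"type":"number"}},"required":["steps"]}

```bash
mkdir -p pics; ls; cat > h.py <<'E'
import numpy as np, cv2, pickle
from scipy.spatial.transform import Rotation as R
E
python3 - <<'E'
from h import *
from cell import ctrl
s=ctrl.get_state(); print({k:np.round(v,3).tolist() for k,v in s.items()})
d={}
for n in("scene","top"):
    d[n]=ctrl.capture(n); print(n,np.round(d[n]["pose"],2).tolist(),d[n]["mtx"].tolist())
    cv2.imwrite(f"pics/{n}0.png",d[n]["image"][:,:,::-1])
pickle.dump(d,open("c0.pkl","wb"))
E
```

```text
pics
{'time': 0.0, 'q': [1.636, 0.359, 0.011, -0.0, -1.224, -0.288], 'joint_vel': [-0.001, 0.001, -0.002, -0.0, -0.001, 0.002], 'joint_torque': [-0.003, -58.332, 29.343, 6.937, -0.006, -0.0], 'eef_pos': [149.053, 657.865, 244.371], 'tcp_rot': [3.12, -0.349, -0.0], 'contact_force': [-0.346, -0.22, 1.091], 'ft_torque': [-0.013, -0.02, 0.036], 'grip_force': 0.0, 'grip_width': 1.002}
scene [[0.14, 0.75, -0.64, 1270.21], [0.99, -0.11, 0.09, -242.58], [0.0, -0.65, -0.76, 1126.57], [0.0, 0.0, 0.0, 1.0]] [[580.6034047570995, 0.0, 326.71924566122505], [0.0, 580.6034047570995, 234.1000250027897], [0.0, 0.0, 1.0]]
top [[-0.02, -1.0, 0.07, 351.8], [-1.0, 0.02, -0.0, -97.63], [0.0, -0.07, -1.0, 1235.31], [0.0, 0.0, 0.0, 1.0]] [[545.4287293897597, 0.0, 328.8340607828876], [0.0, 545.4287293897597, 222.80280218736752], [0.0, 0.0, 1.0]]
```

View pics/scene0.png

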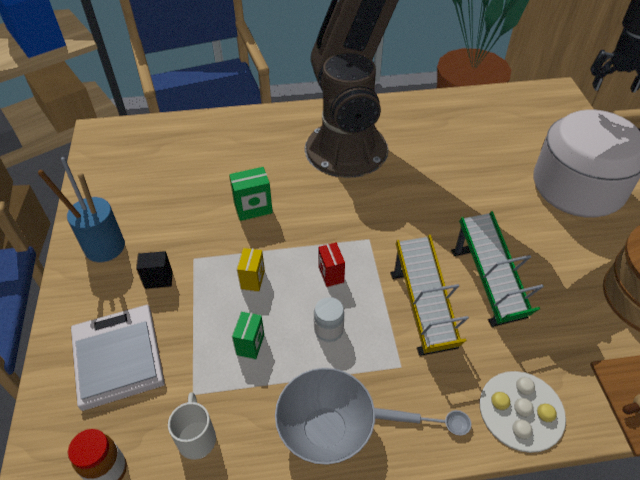

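View pics/top0.png

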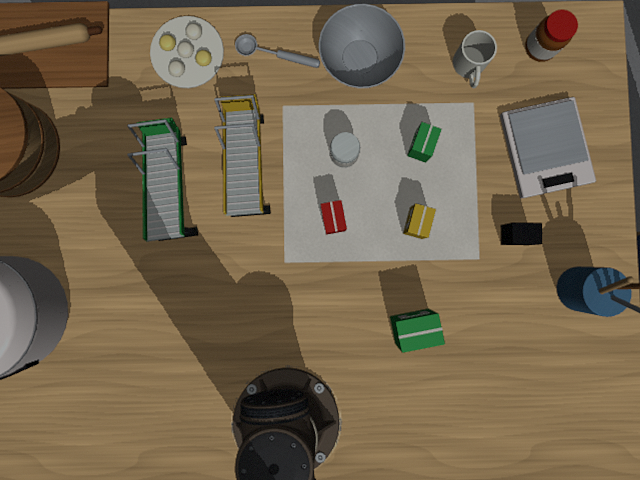

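The scene picture shows the small green carton at (249,335), the large green box at (252,194), the yellow carton at (251,270), the red one at (331,265), and the yellow and green lanes at (428,295) and (497,270). The upper ends of the lanes face the robot. 

Candidates in the top picture:
- **Green:** small carton at (425,140) and large box at (418,328). I choose the small one.
- **Yellow-shaped:** yellow at (421,221), red at (333,216) and green at (425,140). I choose the yellow one.

Next I measure them and make a close crop to check.

```bash
cat >> h.py <<'E'
def world(c,T=None):
    T=c["pose"] if T is None else T
    v,u=np.mgrid[:480,:640]; z=c["range_z"]; K=c["mtx"]
    P=np.stack([(u-K[0,2])/K[0,0]*z,(v-K[1,2])/K[1,1]*z,z],-1)
    return P@T[:3,:3].T+T[:3,3]
def mask(c,col):
    h=cv2.cvtColor(c["image"],cv2.COLOR_RGB2HSV)
    lo,hi={"y":((20,130,60),(32,255,255)),"g":((55,130,30),(85,255,255))}[col]
    return (cv2.inRange(h,lo,hi)>0)&(c["range_z"]>0)
E
python3 - <<'E'
from h import *
d=pickle.load(open("c0.pkl","rb"))
for n in("top","scene"):
  c=d[n]; W=world(c)
  for col in "yg":
    m=mask(c,col).astype(np.uint8)
    k,l,st,ce=cv2.connectedComponentsWithStats(m)
    for i in range(1,k):
        if st[i,4]<60: continue
        P=W[l==i]; zm=np.percentile(P[:,2],97); T=P[abs(P[:,2]-zm)<6]
        print(n,col,ce[i].round(),st[i,4],"ztop",zm.round(1),"zmin",P[:,2].min().round(1),"mn",P.min(0).round(),"mx",P.max(0).round(), "rect",np.round(np.r_[sum(map(list,cv2.minAreaRect(T[:,:2].astype(np.float32))[:2]),[]) if 0 else np.hstack(cv2.minAreaRect(T[:,:2].astype(np.float32)))],1))
c=d["top"]["image"][110:260,300:460]
cv2.imwrite("pics/crop0.png",cv2.resize(c,None,fx=4,fy=4)[:,:,::-1])
E
```

```text
top y [235. 106.] 324 ztop 73.9 zmin 31.7 mn [669.  65.  32.] mx [707. 132.  78.] rect [703.   98.5   5.4  67.2   3.1]
top y [259. 130.] 60 ztop 72.7 zmin 1.3 mn [609.  47.   1.] mx [670.  54.  74.] rect [630.7  49.1  30.1   3.5   9.6]
top y [260. 178.] 201 ztop 123.3 zmin -0.5 mn [458.  37.  -0.] mx [605.  53. 127.] rect [470.7  39.4  22.9   2.5   2.5]
top y [224. 181.] 192 ztop 123.4 zmin 70.3 mn [455. 112.  70.] mx [598. 124. 127.] rect [471.8 114.6   5.   31.5  89.5]
top y [421. 221.] 603 ztop 84.7 zmin 1.3 mn [ 400. -342.    1.] mx [ 471. -266.   88.] rect [ 436.3 -296.4   45.7   63.9   73.7]
top g [178. 174.] 443 ztop 120.0 zmin 10.3 mn [413. 201.  10.] mx [665. 246. 127.] rect [431.6 204.4  37.2   4.1   6.6]
top g [153. 130.] 284 ztop 71.6 zmin 32.6 mn [615. 252.  33.] mx [657. 309.  74.] rect [652.2 281.3   4.4  54.8   7. ]
top g [424. 143.] 670 ztop 84.7 zmin 4.4 mn [ 574. -342.    4.] mx [ 648. -280.   88.] rect [ 610.5 -311.4   45.5   63.3   68.6]
top g [144. 207.] 197 ztop 123.0 zmin 74.7 mn [402. 276.  75.] mx [542. 295. 125.] rect [421.2 279.5  31.3   4.8  10. ]
top g [
[... 1322 characters left out ...]
28.    1.] mx [ 249. -235.  118.] rect [ 224.1 -281.3   36.7   89.4    9.7]
scene g [254. 201.] 65 ztop 74.7 zmin 45.8 mn [ 232. -291.   46.] mx [ 245. -265.   76.] rect [ 239.3 -276.4    5.8   20.2    4.5]
scene g [500. 236.] 177 ztop 120.1 zmin 2.0 mn [407. 273.   2.] mx [522. 336. 124.] rect [419.7 276.2  25.4   5.4   6.3]
scene g [494. 285.] 812 ztop 115.9 zmin -5.2 mn [415. 198.  -5.] mx [669. 341. 124.] rect [436.1 202.7  42.6   6.7   6.1]
scene g [518. 279.] 71 ztop 76.9 zmin -3.0 mn [513. 290.  -3.] mx [591. 336.  80.] rect [558.7 294.2  20.8   5.1   9.4]
scene g [247. 335.] 926 ztop 82.1 zmin 3.3 mn [ 537. -344.    3.] mx [ 652. -283.   85.] rect [ 613.3 -314.2   45.4   67.2   70.6]
```

View pics/crop0.png

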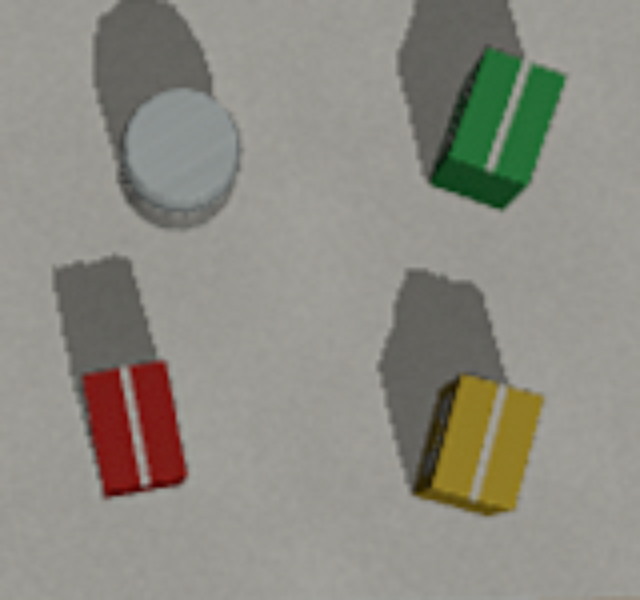

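The crop shows the small green carton with its top at about (500,120), the yellow one at (480,440), the red one at (135,430) and a jar at (180,140). Both choices hold: each has a 46x64 top at z≈80. Next I fit the lanes.

```bash
cat >> h.py <<'E'
def lane(Ws,Ms,box,show=True):
    "fit lane frame from coloured rail points; box=x0,x1,y0,y1"
    P=np.concatenate([W[m] for W,m in zip(Ws,Ms)])
    P=P[(P[:,0]>box[0])&(P[:,0]<box[1])&(P[:,1]>box[2])&(P[:,1]<box[3])&(P[:,2]>25)&(P[:,2]<140)]
    return P
E
python3 - <<'E'
from h import *
from scipy.optimize import least_squares
d=pickle.load(open("c0.pkl","rb"))
for n in("top","scene"):
  c=d[n]; W=world(c); hsv=cv2.cvtColor(c["image"],cv2.COLOR_RGB2HSV)
  for col,box,yaw0 in(("y",(440,720,30,140),0.05),("g",(395,680,190,320),.12)):
    P=lane([W],[mask(c,col)],box)
    # floor: grey bright pixels inside the lane box, plane fit
    g=(hsv[...,1]<50)&(hsv[...,2]>110)&(W[...,0]>box[0]+20)&(W[...,0]<box[1]-70)&(W[...,1]>box[2]+5)&(W[...,1]<box[3]-5)&(W[...,2]>40)&(W[...,2]<125)
    F=W[g]
    for _ in range(4):
        A=np.c_[F[:,:2],np.ones(len(F))]; k=np.linalg.lstsq(A,F[:,2],rcond=None)[0]; F=F[abs(A@k-F[:,2])<8]
    print(n,col,"plane",k.round(4),"slope deg",np.degrees(np.arctan(np.hypot(*k[:2]))).round(2),"downdir yaw",np.arctan2(-k[1],-k[0]).round(3),len(F))
    h=(P[:,2]-P[:,:2]@k[:2]-k[2])*np.cos(.314)
    Q=P[(h>3)&(h<22)]
    # rails: y=a*x+b_i
    mid=F.mean(0); s=yaw0
    for _ in range(5):
        v=-(Q[:,0]-mid[0])*np.sin(s)+(Q[:,1]-mid[1])*np.cos(s)
        L=v>0; ok=(abs(v)>28)&(abs(v)<48)
        B=np.c_[Q[:,0]-mid[0],L,~L][ok].astype(float); r=np.linalg.lstsq(B,Q[ok,1]-mid[1],rcond=None)[0]; s=np.arctan(r[0])
    u=(Q[ok,0]-mid[0])*np.cos(s)+(Q[ok,1]-mid[1])*np.sin(s)
    print("  yaw",s.round(4),"rails sep",((r[1]-r[2])*np.cos(s)).round(1),"centre y at x=500:",(mid[1]+(r[1]+r[2])/2+r[0]*(500-mid[0])).round(1),
     "x at upper end",[(mid[0]+np.percentile(u[Li],1)*np.cos(s)).round(1) for Li in(L[ok],~L[ok])],"low",[(mid[0]+np.percentile(u[Li],99)).round(1) for Li in(L[ok],~L[ok])],"floor z@500",(k@[500,mid[1],1]).round(1))
    fu=(F[:,0]); print("  floor minx",np.percentile(fu,1).round(1),"rail h",np.percentile(h,[10,50,90]).round(1))
E
```

```text
top y plane [-3.225000e-01 -2.220000e-02  2.602017e+02] slope deg 17.91 downdir yaw 0.069 2349
  yaw 0.0591 rails sep 74.7 centre y at x=500: 79.2 x at upper end [np.float64(458.8), np.float64(459.3)] low [np.float64(699.6), np.float64(698.4)] floor z@500 97.1
  floor minx 461.1 rail h [ 3.4 13.3 33.5]
top g plane [-3.196000e-01 -4.550000e-02  2.523711e+02] slope deg 17.89 downdir yaw 0.141 1866
  yaw 0.1214 rails sep 74.6 centre y at x=500: 251.0 x at upper end [np.float64(411.8), np.float64(410.2)] low [np.float64(651.0), np.float64(650.9)] floor z@500 81.1
  floor minx 419.7 rail h [ 1.2 12.7 32.7]
scene y plane [-3.227000e-01 -2.360000e-02  2.585037e+02] slope deg 17.93 downdir yaw 0.073 2368
  yaw 0.0659 rails sep 74.9 centre y at x=500: 76.1 x at upper end [np.float64(463.0), np.float64(460.9)] low [np.float64(700.3), np.float64(703.2)] floor z@500 95.2
  floor minx 462.0 rail h [ 0.7 13.  46.3]
scene g plane [-3.207000e-01 -5.270000e-02  2.529363e+02] slope deg 18.01 downdir yaw 0.163 2070
  yaw 0.1284 rails sep 75.0 centre y at x=500: 248.3 x at upper end [np.float64(414.2), np.float64(413.9)] low [np.float64(639.7), np.float64(652.6)] floor z@500 79.1
  floor minx 417.6 rail h [ 1.3 12.1 42.2]
```

The lane fits agree in both views: rail separation about 75 mm, slope 18°, and both load points near z 93. Loading spots are L_y≈(507.5,78.2,93.5), yaw .063, and L_g≈(459.5,244.6,93.3), yaw .125. Now I set up a move planner.

```bash
cat >> h.py <<'E'
def Rt(yaw,tilt=0):
    "tool x along yaw heading, tool z down; tilt>0 = pitched down along tool x (lane slope)"
    return R.from_euler("z",yaw)*R.from_euler("y",tilt)*R.from_euler("x",np.pi)
LY=(np.array([507.5,78.2,93.5]),.063); LG=(np.array([459.5,244.6,93.3]),.125)
def inlane(L,x,z):
    "TCP target so that TCP is at (x,0,z) in lane frame"
    Rl=R.from_euler("z",L[1])*R.from_euler("y",np.radians(18))
    return L[0]+Rl.apply([x,0,z]),Rl*R.from_euler("x",np.pi)
def plan(*wps,p=None,r=None):
    "wps: (pos,Rot,nrows)"
    from cell import ctrl
    s=ctrl.get_state(); p=s["eef_pos"] if p is None else p; r=R.from_rotvec(s["tcp_rot"]) if r is None else r
    p=np.array(p,float); k=0
    print("t",s["time"],"at",p.round(1))
    for tp,tr,n in wps:
        tp=np.array(tp,float); dp=(tp-p)/n; dr=(r.inv()*tr).as_rotvec()/n
        for i in range(n):
            sh=r.inv().apply(dp)/1000
            print(k//8,np.r_[sh.round(4),dr.round(4)].tolist(),"" if np.linalg.norm(sh)<.0417 and np.linalg.norm(dr)<.125 else "FAST"); k+=1
            r=r*R.from_rotvec(dr)
        p=tp
E
python3 - <<'E'
from h import *
r0=R.from_rotvec([3.12,-.349,0]); y=Rt(np.radians(-15.3))
plan(([430,400,245],r0,10),([530,30,230],r0,10),([437,-297.5,150],y,10),([437,-297.5,50],y,4))
E
```

```text
t 0.1 at [149.1 657.9 244.5]
0 [0.0331, 0.0189, -0.0, -0.0001, 0.0, -0.0] 
0 [0.0331, 0.0189, -0.0, -0.0001, 0.0, -0.0] 
0 [0.0331, 0.0189, -0.0, -0.0001, 0.0, -0.0] 
0 [0.0331, 0.0189, -0.0, -0.0001, 0.0, -0.0] 
0 [0.0331, 0.0189, -0.0, -0.0001, 0.0, -0.0] 
0 [0.0331, 0.0189, -0.0, -0.0001, 0.0, -0.0] 
0 [0.0331, 0.0189, -0.0, -0.0001, 0.0, -0.0] 
0 [0.0331, 0.0189, -0.0, -0.0001, 0.0, -0.0] 
1 [0.0331, 0.0189, -0.0, -0.0001, 0.0, -0.0] 
1 [0.0331, 0.0189, -0.0, -0.0001, 0.0, -0.0] 
1 [0.0179, 0.0339, 0.0016, 0.0, 0.0, -0.0] 
1 [0.0179, 0.0339, 0.0016, 0.0, 0.0, -0.0] 
1 [0.0179, 0.0339, 0.0016, 0.0, 0.0, -0.0] 
1 [0.0179, 0.0339, 0.0016, 0.0, 0.0, -0.0] 
1 [0.0179, 0.0339, 0.0016, 0.0, 0.0, -0.0] 
1 [0.0179, 0.0339, 0.0016, 0.0, 0.0, -0.0] 
2 [0.0179, 0.0339, 0.0016, 0.0, 0.0, -0.0] 
2 [0.0179, 0.0339, 0.0016, 0.0, 0.0, -0.0] 
2 [0.0179, 0.0339, 0.0016, 0.0, 0.0, -0.0] 
2 [0.0179, 0.0339, 0.0016, 0.0, 0.0, -0.0] 
2 [-0.0018, 0.034, 0.0081, 0.0002, -0.0, 0.0044] 
2 [-0.0017, 0.034, 0.0081, 0.0002, -0.0, 0.0044] 
2 [-0.0015, 0.034, 0.0081, 0.0002, -0.0, 0.0044] 
2 [-0.0014, 0.034, 0.0081, 0.0002, -0.0, 0.0044] 
3 [-0.0012, 0.034, 0.008, 0.0002, -0.0, 0.0044] 
3 [-0.0011, 0.034, 0.008, 0.0002, -0.0, 0.0044] 
3 [-0.0009, 0.034, 0.008, 0.0002, -0.0, 0.0044] 
3 [-0.0008, 0.034, 0.008, 0.0002, -0.0, 0.0044] 
3 [-0.0006, 0.034, 0.008, 0.0002, -0.0, 0.0044] 
3 [-0.0005, 0.034, 0.008, 0.0002, -0.0, 0.0044] 
3 [0.0, -0.0, 0.025, -0.0, 0.0, 0.0] 
3 [0.0, -0.0, 0.025, -0.0, 0.0, 0.0] 
4 [0.0, -0.0, 0.025, -0.0, 0.0, 0.0] 
4 [0.0, -0.0, 0.025, -0.0, 0.0, 0.0]
```

Request:
jog_arm --pt "0.033 0.019 0 0 0 0 0" --pt "0.033 0.019 0 0 0 0 0" --pt "0.033 0.019 0 0 0 0 0" --pt "0.033 0.019 0 0 0 0 0" --pt "0.033 0.019 0 0 0 0 0" --pt "0.033 0.019 0 0 0 0 0" --pt "0.033 0.019 0 0 0 0 0" --pt "0.033 0.019 0 0 0 0 0" --force 40

```text
time: 0.77
eef_pos: [373.9, 450.1, 245.1]
tcp_rot: [3.122, -0.349, -0.0]
contact_force: [0.8, 0.4, 0.3]
grip_width: 0.999
grip_force: 0.0
```

Request:
jog_arm --pt "0.033 0.019 0 0 0 0 0" --pt "0.033 0.019 0 0 0 0 0" --pt "0.018 0.034 0.0015 0 0 0 0" --pt "0.018 0.034 0.0015 0 0 0 0" --pt "0.018 0.034 0.0015 0 0 0 0" --pt "0.018 0.034 0.0015 0 0 0 0" --pt "0.018 0.034 0.0015 0 0 0 0" --pt "0.018 0.034 0.0015 0 0 0 0"

```text
time: 1.43
eef_pos: [489.1, 175.3, 236.1]
tcp_rot: [3.122, -0.349, -0.0]
contact_force: [0.7, 0.6, 0.2]
grip_width: 0.995
grip_force: 0.0
```

Request:
jog_arm --pt "0.018 0.034 0.0015 0 0 0 0" --pt "0.018 0.034 0.0015 0 0 0 0" --pt "0.018 0.034 0.0015 0 0 0 0" --pt "0.018 0.034 0.0015 0 0 0 0" --pt "-0.0015 0.034 0.008 0 0 0.0044 0" --pt "-0.0015 0.034 0.008 0 0 0.0044 0" --pt "-0.0015 0.034 0.008 0 0 0.0044 0" --pt "-0.0015 0.034 0.008 0 0 0.0044 0"

```text
time: 2.1
eef_pos: [491.8, -103.9, 197.7]
tcp_rot: [3.119, -0.377, -0.001]
contact_force: [0.2, -0.5, -0.8]
grip_width: 1.001
grip_force: 0.0
```

Request:
jog_arm --pt "-0.001 0.034 0.008 0 0 0.0044 0" --pt "-0.001 0.034 0.008 0 0 0.0044 0" --pt "-0.001 0.034 0.008 0 0 0.0044 0" --pt "-0.001 0.034 0.008 0 0 0.0044 0" --pt "-0.0005 0.034 0.008 0 0 0.0044 0" --pt "-0.0005 0.034 0.008 0 0 0.0044 0" --pt "0 0 0 0 0 0 0" --pt "0 0 0 0 0 0 0"

```text
time: 2.77
eef_pos: [435.7, -300.0, 149.3]
tcp_rot: [-3.113, 0.424, 0.003]
contact_force: [-0.1, -0.2, -0.7]
grip_width: 0.998
grip_force: 0.0
```

```bash
python3 - <<'E'
from h import *
y=Rt(np.radians(-15.3))
plan(([437,-297.5,50],y,5))
E
```

```text
t 2.7667 at [ 435.7 -300.   149.3]
0 [0.0001, -0.0006, 0.0199, -0.0, 0.0004, -0.0007] 
0 [0.0001, -0.0006, 0.0199, -0.0, 0.0004, -0.0007] 
0 [0.0001, -0.0006, 0.0199, -0.0, 0.0004, -0.0007] 
0 [0.0001, -0.0006, 0.0199, -0.0, 0.0004, -0.0007] 
0 [0.0001, -0.0006, 0.0199, -0.0, 0.0004, -0.0007]
```

Request:
jog_arm --pt "0 -0.001 0.02 0 0 0 0" --pt "0 -0.001 0.02 0 0 0 0" --pt "0 -0.001 0.02 0 0 0 0" --pt "0 0 0.02 0 0 0 0" --pt "0 0 0.02 0 0 0 0" --pt "0 0 0 0 0 0 0" --pt "0 0 0 0 0 0 1" --pt "0 0 0 0 0 0 1"

```text
time: 3.43
eef_pos: [438.8, -295.5, 51.4]
tcp_rot: [3.114, -0.416, 0.002]
contact_force: [-0.0, -0.1, -0.3]
grip_width: 0.744
grip_force: 0.0
```

Request:
jog_arm --pt "0 0 0 0 0 0 1" --pt "0 0 0 0 0 0 1" --pt "0 0 0 0 0 0 1" --pt "0 0 0 0 0 0 1" --pt "0 0 0 0 0 0 1" --pt "0 0 0 0 0 0 1" --pt "0 0 0 0 0 0 1" --pt "0 0 0 0 0 0 1"

```text
time: 4.1
eef_pos: [439.2, -296.1, 52.0]
tcp_rot: [3.113, -0.417, 0.005]
contact_force: [0.2, 1.0, 7.7]
grip_width: 0.532
grip_force: 42.0
```

```bash
python3 - <<'E'
from h import *
r=R.from_rotvec(__import__("cell").ctrl.get_state()["tcp_rot"])
a,ra=inlane(LY,0,130); b,rb=inlane(LY,0,65); print(a,b)
plan(([439,-296,200],r,5),(a,ra,11),(b,rb,3))
E
```

```text
[547.59251388  80.72917536 217.13734712] [527.54625694  79.46458768 155.31867356]
t 4.1 at [ 439.2 -296.1   52. ]
0 [0.0001, -0.0, -0.0296, 0.0, 0.0, 0.0] 
0 [0.0001, -0.0, -0.0296, 0.0, 0.0, 0.0] 
0 [0.0001, -0.0, -0.0296, 0.0, 0.0, 0.0] 
0 [0.0001, -0.0, -0.0296, 0.0, 0.0, 0.0] 
0 [0.0001, -0.0, -0.0296, 0.0, 0.0, 0.0] 
0 [0.0005, -0.0356, -0.0016, -0.0046, -0.0286, -0.0297] 
0 [0.0015, -0.0356, -0.0018, -0.0046, -0.0286, -0.0297] 
0 [0.0025, -0.0355, -0.002, -0.0046, -0.0286, -0.0297] 
1 [0.0035, -0.0354, -0.0022, -0.0046, -0.0286, -0.0297] 
1 [0.0045, -0.0353, -0.0025, -0.0046, -0.0286, -0.0297] 
1 [0.0055, -0.0351, -0.0028, -0.0046, -0.0286, -0.0297] 
1 [0.0064, -0.035, -0.0031, -0.0046, -0.0286, -0.0297] 
1 [0.0074, -0.0347, -0.0035, -0.0046, -0.0286, -0.0297] 
1 [0.0083, -0.0345, -0.0039, -0.0046, -0.0286, -0.0297] 
1 [0.0092, -0.0342, -0.0043, -0.0046, -0.0286, -0.0297] 
1 [0.0101, -0.0339, -0.0047, -0.0046, -0.0286, -0.0297] 
2 [0.0, -0.0, 0.0217, -0.0, 0.0, 0.0] 
2 [0.0, -0.0, 0.0217, -0.0, 0.0, 0.0] 
2 [0.0, -0.0, 0.0217, -0.0, 0.0, 0.0]
```

Request:
jog_arm --pt "0 0 -0.03 0 0 0 1" --pt "0 0 -0.03 0 0 0 1" --pt "0 0 -0.03 0 0 0 1" --pt "0 0 -0.03 0 0 0 1" --pt "0 0 -0.03 0 0 0 1" --pt "0.0005 -0.0355 -0.0015 -0.0045 -0.0285 -0.03 1" --pt "0.0015 -0.0355 -0.002 -0.0045 -0.0285 -0.03 1" --pt "0.0025 -0.0355 -0.002 -0.0045 -0.0285 -0.03 1"

```text
time: 4.77
eef_pos: [467.1, -192.5, 206.7]
tcp_rot: [3.125, -0.279, -0.134]
contact_force: [1.1, 0.5, -2.1]
grip_width: 0.536
grip_force: 42.1
```

Request:
jog_arm --pt "0.0035 -0.0355 -0.002 -0.0045 -0.0285 -0.03 1" --pt "0.0045 -0.0355 -0.0025 -0.0045 -0.0285 -0.03 1" --pt "0.0055 -0.035 -0.003 -0.0045 -0.0285 -0.03 1" --pt "0.0065 -0.035 -0.003 -0.0045 -0.0285 -0.03 1" --pt "0.0075 -0.035 -0.0035 -0.0045 -0.0285 -0.03 1" --pt "0.008 -0.0345 -0.004 -0.0045 -0.0285 -0.03 1" --pt "0.009 -0.034 -0.0045 -0.0045 -0.0285 -0.03 1" --pt "0.01 -0.034 -0.0045 -0.0045 -0.0285 -0.03 1"

```text
time: 5.43
eef_pos: [545.7, 82.9, 218.7]
tcp_rot: [3.094, 0.105, -0.494]
contact_force: [1.4, -1.4, -0.6]
grip_width: 0.534
grip_force: 42.1
```

Request:
jog_arm --pt "0 0 0.015 0 0 0 1" --pt "0 0 0.015 0 0 0 1" --pt "0 0 0.015 0 0 0 1" --pt "0 0 0 0 0 0 1" --pt "0 0 0 0 0 0 1" --pt "0 0 0 0 0 0 1" --pt "0 0 0 0 0 0 1" --pt "0 0 0 0 0 0 1"

```text
time: 6.1
eef_pos: [532.4, 80.3, 176.2]
tcp_rot: [3.095, 0.102, -0.49]
contact_force: [-0.7, -0.5, -1.8]
grip_width: 0.534
grip_force: 42.1
```

```bash
python3 - <<'E'
from h import *
from cell import ctrl
s=ctrl.get_state(); p=s["eef_pos"]; r=R.from_rotvec(s["tcp_rot"])
Rl=R.from_euler("z",LY[1])*R.from_euler("y",np.radians(18))
print("lane coords",Rl.inv().apply(p-LY[0]).round(1),"rot err",(r.inv()*Rl*R.from_euler("x",np.pi)).as_rotvec().round(3),s["grip_force"])
b,rb=inlane(LY,0,55); plan((b,rb,4))
c=ctrl.capture("scene"); cv2.imwrite("pics/s1.png",cv2.resize(c["image"][160:380,340:560],None,fx=2.7,fy=2.7)[:,:,::-1])
E
```

```text
lane coords [-1.8  0.5 86.4] rot err [-0.003  0.     0.003] 42.064459919929504
t 6.1 at [532.4  80.3 176.2]
0 [0.0005, 0.0001, 0.0078, -0.0007, 0.0, 0.0008] 
0 [0.0005, 0.0001, 0.0078, -0.0007, 0.0, 0.0008] 
0 [0.0005, 0.0001, 0.0078, -0.0007, 0.0, 0.0008] 
0 [0.0005, 0.0001, 0.0078, -0.0007, 0.0, 0.0008]
```

View pics/s1.png

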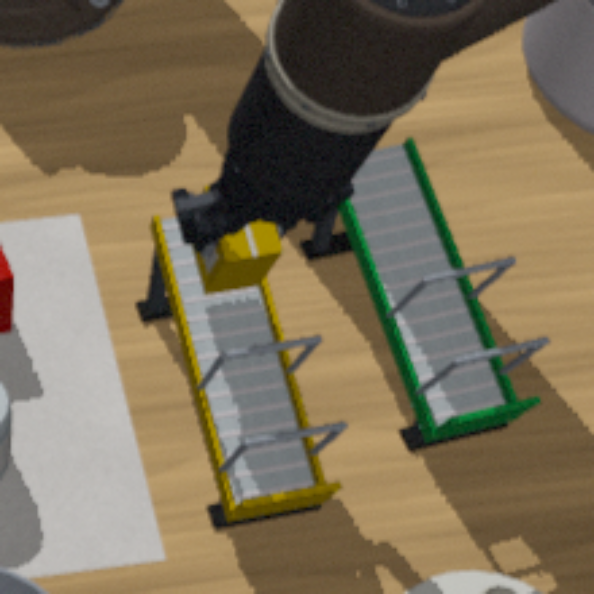

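The carton is upright over the upper end of the yellow lane at (235,255), aligned between the rails with the hoops clear below. I lower it.

Request:
jog_arm --pt "0 0 0.008 0 0 0 1" --pt "0 0 0.008 0 0 0 1" --pt "0 0 0.006 0 0 0 1" --pt "0 0 0.004 0 0 0 1" --pt "0 0 0.003 0 0 0 1" --pt "0 0 0.002 0 0 0 1" --pt "0 0 0 0 0 0 1" --pt "0 0 0 0 0 0 1"

```text
time: 6.82
eef_pos: [522.2, 79.8, 145.8]
tcp_rot: [3.094, 0.102, -0.493]
contact_force: [-0.5, 0.8, -1.3]
grip_width: 0.534
grip_force: 42.1
```

Request:
jog_arm --pt "0 0 0.001 0 0 0 1" --pt "0 0 0.001 0 0 0 1" --pt "0 0 0.001 0 0 0 1" --pt "0 0 0 0 0 0 1" --pt "0 0 0 0 0 0 1" --pt "0 0 0 0 0 0 1" --pt "0 0 0 0 0 0 1" --pt "0 0 0 0 0 0 1"

```text
time: 7.48
eef_pos: [521.5, 79.7, 143.2]
tcp_rot: [3.094, 0.102, -0.492]
contact_force: [0.2, 0.8, 1.5]
grip_width: 0.539
grip_force: 42.3
```

Request:
jog_arm --pt "0 0 0.001 0 0 0 1" --pt "0 0 0 0 0 0 1" --pt "0 0 0 0 0 0 0" --pt "0 0 0 0 0 0 0" --pt "0 0 0 0 0 0 0" --pt "0 0 0 0 0 0 0" --pt "0 0 0 0 0 0 0" --pt "0 0 0 0 0 0 0"

```text
time: 8.15
eef_pos: [520.8, 79.7, 141.8]
tcp_rot: [3.093, 0.102, -0.493]
contact_force: [0.2, -0.5, 0.1]
grip_width: 1.002
grip_force: 0.0
```

Request:
jog_arm --pt "0 0 -0.015 0 0 0 0" --pt "0 0 -0.03 0 0 0 0" --pt "0 0 -0.03 0 0 0 0" --pt "0 0 -0.03 0 0 0 0" --pt "0 0 0 0 0 0 0" --pt "0 0 0 0 0 0 0" --pt "0 0 0 0 0 0 0" --pt "0 0 0 0 0 0 0"

```text
time: 8.82
eef_pos: [552.7, 81.4, 240.7]
tcp_rot: [3.093, 0.102, -0.496]
contact_force: [-0.6, 0.7, -0.0]
grip_width: 1.001
grip_force: 0.0
```

```bash
python3 - <<'E'
from h import *
from cell import ctrl
g=Rt(np.radians(-20.4)); s=ctrl.get_state(); r=R.from_rotvec(s["tcp_rot"])
plan(([611.5,-312.5,180],g,12),([611.5,-312.5,51],g,4))
c=ctrl.capture("scene"); cv2.imwrite("pics/s2.png",cv2.resize(c["image"][160:380,340:560],None,fx=2.7,fy=2.7)[:,:,::-1])
E
```

```text
t 8.8167 at [552.7  81.4 240.7]
0 [0.0042, 0.0331, 0.0039, 0.0054, 0.0261, 0.0349] 
0 [0.0052, 0.0329, 0.0038, 0.0054, 0.0261, 0.0349] 
0 [0.0063, 0.0328, 0.0038, 0.0054, 0.0261, 0.0349] 
0 [0.0073, 0.0326, 0.0038, 0.0054, 0.0261, 0.0349] 
0 [0.0083, 0.0323, 0.0038, 0.0054, 0.0261, 0.0349] 
0 [0.0094, 0.032, 0.0039, 0.0054, 0.0261, 0.0349] 
0 [0.0104, 0.0317, 0.004, 0.0054, 0.0261, 0.0349] 
0 [0.0114, 0.0313, 0.0041, 0.0054, 0.0261, 0.0349] 
1 [0.0123, 0.0309, 0.0042, 0.0054, 0.0261, 0.0349] 
1 [0.0133, 0.0305, 0.0044, 0.0054, 0.0261, 0.0349] 
1 [0.0142, 0.0301, 0.0046, 0.0054, 0.0261, 0.0349] 
1 [0.0151, 0.0296, 0.0048, 0.0054, 0.0261, 0.0349] 
1 [0.0, -0.0, 0.0323, -0.0, 0.0, 0.0] 
1 [0.0, -0.0, 0.0323, -0.0, 0.0, 0.0] 
1 [0.0, -0.0, 0.0323, -0.0, 0.0, 0.0] 
1 [0.0, -0.0, 0.0323, -0.0, 0.0, 0.0]
```

View pics/s2.png

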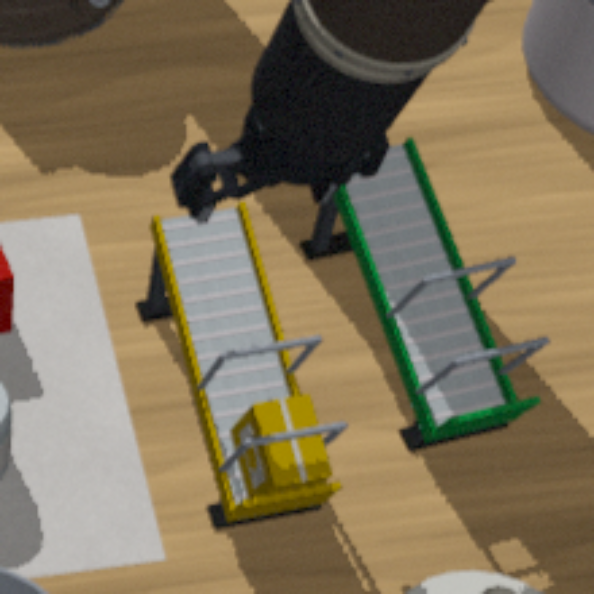

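The yellow carton has slid down and stands at the stop, at (283,445). Next is the green one.

Request:
jog_arm --pt "0.004 0.033 0.004 0.0055 0.026 0.035 0" --pt "0.005 0.033 0.004 0.0055 0.026 0.035 0" --pt "0.0065 0.033 0.004 0.0055 0.026 0.035 0" --pt "0.0075 0.0325 0.004 0.0055 0.026 0.035 0" --pt "0.0085 0.0325 0.004 0.0055 0.026 0.035 0" --pt "0.0095 0.032 0.004 0.0055 0.026 0.035 0" --pt "0.0105 0.0315 0.004 0.0055 0.026 0.035 0" --pt "0.0115 0.0315 0.004 0.0055 0.026 0.035 0"

```text
time: 9.53
eef_pos: [592.4, -183.0, 198.9]
tcp_rot: [3.117, -0.343, -0.167]
contact_force: [0.8, -0.1, 0.4]
grip_width: 0.997
grip_force: 0.0
```

Request:
jog_arm --pt "0.0125 0.031 0.004 0.0055 0.026 0.035 0" --pt "0.0135 0.0305 0.0045 0.0055 0.026 0.035 0" --pt "0.014 0.03 0.0045 0.0055 0.026 0.035 0" --pt "0.015 0.0295 0.005 0.0055 0.026 0.035 0" --pt "0 0 0 0 0 0 0" --pt "0 0 0 0 0 0 0" --pt "0 0 0 0 0 0 0" --pt "0 0 0 0 0 0 0"

```text
time: 10.2
eef_pos: [612.4, -311.9, 179.3]
tcp_rot: [-3.09, 0.557, 0.001]
contact_force: [0.1, 0.2, -0.6]
grip_width: 1.002
grip_force: 0.0
```

```bash
python3 - <<'E'
from h import *
plan(([611.5,-312.5,51],Rt(np.radians(-20.4)),5))
E
```

```text
t 10.2 at [ 612.4 -311.9  179.3]
0 [-0.0001, 0.0002, 0.0257, -0.0004, 0.0002, -0.0002] 
0 [-0.0001, 0.0002, 0.0257, -0.0004, 0.0002, -0.0002] 
0 [-0.0001, 0.0002, 0.0257, -0.0004, 0.0002, -0.0002] 
0 [-0.0001, 0.0002, 0.0257, -0.0004, 0.0002, -0.0002] 
0 [-0.0001, 0.0002, 0.0257, -0.0004, 0.0002, -0.0002]
```

Request:
jog_arm --pt "0 0 0.026 0 0 0 0" --pt "0 0 0.026 0 0 0 0" --pt "0 0 0.026 0 0 0 0" --pt "0 0 0.026 0 0 0 0" --pt "0 0 0.024 0 0 0 0" --pt "0 0 0 0 0 0 0" --pt "0 0 0 0 0 0 1" --pt "0 0 0 0 0 0 1"

```text
time: 10.87
eef_pos: [613.7, -312.1, 53.2]
tcp_rot: [-3.09, 0.556, -0.003]
contact_force: [-0.5, 0.1, 1.0]
grip_width: 0.749
grip_force: 0.0
```

Request:
jog_arm --pt "0 0 0 0 0 0 1" --pt "0 0 0 0 0 0 1" --pt "0 0 0 0 0 0 1" --pt "0 0 0 0 0 0 1" --pt "0 0 0 0 0 0 1" --pt "0 0 0 0 0 0 1" --pt "0 0 0 0 0 0 1" --pt "0 0 0 0 0 0 1"

```text
time: 11.53
eef_pos: [614.0, -312.7, 54.1]
tcp_rot: [-3.09, 0.558, -0.006]
contact_force: [-0.8, 0.7, 6.4]
grip_width: 0.536
grip_force: 41.9
```

```bash
python3 - <<'E'
from h import *
from cell import ctrl
s=ctrl.get_state(); p=s["eef_pos"]; r=R.from_rotvec(s["tcp_rot"])
a,ra=inlane(LG,0,145); b,rb=inlane(LG,0,86)
rm=Rt(0,0)
plan((p+[0,0,170],r,6),([575,-50,235],rm,8),(a,ra,9),(b,rb,3))
E
```

```text
t 11.5333 at [ 614.  -312.7   54.1]
0 [0.0001, -0.0001, -0.0283, 0.0, 0.0, 0.0] 
0 [0.0001, -0.0001, -0.0283, 0.0, 0.0, 0.0] 
0 [0.0001, -0.0001, -0.0283, 0.0, 0.0, 0.0] 
0 [0.0001, -0.0001, -0.0283, 0.0, 0.0, 0.0] 
0 [0.0001, -0.0001, -0.0283, 0.0, 0.0, 0.0] 
0 [0.0001, -0.0001, -0.0283, 0.0, 0.0, 0.0] 
0 [-0.0161, -0.0291, -0.0014, -0.0002, -0.0005, -0.0447] 
0 [-0.0147, -0.0297, -0.0014, -0.0002, -0.0005, -0.0447] 
1 [-0.0134, -0.0304, -0.0014, -0.0002, -0.0005, -0.0447] 
1 [-0.012, -0.0309, -0.0014, -0.0002, -0.0005, -0.0447] 
1 [-0.0106, -0.0314, -0.0014, -0.0002, -0.0005, -0.0447] 
1 [-0.0092, -0.0319, -0.0014, -0.0002, -0.0005, -0.0447] 
1 [-0.0078, -0.0323, -0.0014, -0.0002, -0.0005, -0.0447] 
1 [-0.0063, -0.0326, -0.0014, -0.0002, -0.0005, -0.0447] 
1 [-0.0079, -0.0334, 0.0004, -0.0022, -0.0349, -0.0138] 
1 [-0.0074, -0.0335, 0.0006, -0.0022, -0.0349, -0.0138] 
2 [-0.0069, -0.0336, 0.0008, -0.0022, -0.0349, -0.0138] 
2 [-0.0064, -0.0337, 0.001, -0.0022, -0.0349, -0.0138] 
2 [-0.0059, -0.0337, 0.0011, -0.0022, -0.0349, -0.0138] 
2 [-0.0054, -0.0338, 0.0012, -0.0022, -0.0349, -0.0138] 
2 [-0.0049, -0.0339, 0.0013, -0.0022, -0.0349, -0.0138] 
2 [-0.0044, -0.034, 0.0014, -0.0022, -0.0349, -0.0138] 
2 [-0.0039, -0.034, 0.0015, -0.0022, -0.0349, -0.0138] 
2 [0.0, 0.0, 0.0197, 0.0, 0.0, 0.0] 
3 [0.0, 0.0, 0.0197, 0.0, 0.0, 0.0] 
3 [0.0, 0.0, 0.0197, 0.0, 0.0, 0.0]
```

Request:
jog_arm --pt "0 0 -0.0285 0 0 0 1" --pt "0 0 -0.0285 0 0 0 1" --pt "0 0 -0.0285 0 0 0 1" --pt "0 0 -0.0285 0 0 0 1" --pt "0 0 -0.0285 0 0 0 1" --pt "0 0 -0.0285 0 0 0 1" --pt "-0.016 -0.029 -0.0015 0 -0.0005 -0.0445 1" --pt "-0.0145 -0.0295 -0.0015 0 -0.0005 -0.0445 1"

```text
time: 12.2
eef_pos: [603.4, -248.1, 228.3]
tcp_rot: [-3.111, 0.422, -0.006]
contact_force: [0.2, 1.1, -2.5]
grip_width: 0.53
grip_force: 41.6
```

Request:
jog_arm --pt "-0.0135 -0.0305 -0.0015 0 -0.0005 -0.0445 1" --pt "-0.012 -0.031 -0.0015 0 -0.0005 -0.0445 1" --pt "-0.0105 -0.0315 -0.0015 0 -0.0005 -0.0445 1" --pt "-0.009 -0.032 -0.0015 0 -0.0005 -0.0445 1" --pt "-0.008 -0.0325 -0.0015 0 -0.0005 -0.0445 1" --pt "-0.0065 -0.0325 -0.0015 0 -0.0005 -0.0445 1" --pt "-0.008 -0.0335 0.0005 -0.002 -0.035 -0.014 1" --pt "-0.0075 -0.0335 0.0005 -0.002 -0.035 -0.014 1"

```text
time: 12.87
eef_pos: [557.0, 18.4, 236.1]
tcp_rot: [3.139, 0.042, -0.114]
contact_force: [0.5, 0.2, -1.4]
grip_width: 0.536
grip_force: 41.5
```

Request:
jog_arm --pt "-0.007 -0.0335 0.001 -0.002 -0.035 -0.014 1" --pt "-0.0065 -0.0335 0.001 -0.002 -0.035 -0.014 1" --pt "-0.006 -0.0335 0.001 -0.002 -0.035 -0.014 1" --pt "-0.0055 -0.034 0.001 -0.002 -0.035 -0.014 1" --pt "-0.005 -0.034 0.0015 -0.002 -0.035 -0.014 1" --pt "-0.0045 -0.034 0.0015 -0.002 -0.035 -0.014 1" --pt "-0.004 -0.034 0.0015 -0.002 -0.035 -0.014 1" --pt "0 0 0 0 0 0 1"

```text
time: 13.53
eef_pos: [501.4, 255.3, 232.1]
tcp_rot: [3.081, 0.2, -0.499]
contact_force: [-0.1, -1.1, -1.8]
grip_width: 0.529
grip_force: 41.7
```

Request:
jog_arm --pt "0 0 0.015 0 0 0 1" --pt "0 0 0.015 0 0 0 1" --pt "0 0 0.015 0 0 0 1" --pt "0 0 0.01 0 0 0 1" --pt "0 0 0 0 0 0 1" --pt "0 0 0 0 0 0 1" --pt "0 0 0 0 0 0 1" --pt "0 0 0 0 0 0 1"

```text
time: 14.2
eef_pos: [486.0, 248.6, 181.5]
tcp_rot: [3.083, 0.194, -0.493]
contact_force: [-0.1, -0.9, -0.5]
grip_width: 0.537
grip_force: 41.7
```

```bash
python3 - <<'E'
from h import *
from cell import ctrl
s=ctrl.get_state(); p=s["eef_pos"]; r=R.from_rotvec(s["tcp_rot"])
Rl=R.from_euler("z",LG[1])*R.from_euler("y",np.radians(18))
print("lane coords",Rl.inv().apply(p-LG[0]).round(1),"rot err",(r.inv()*Rl*R.from_euler("x",np.pi)).as_rotvec().round(3),s["grip_force"])
b,rb=inlane(LG,0,57); plan((b,rb,6))
c=ctrl.capture("scene"); cv2.imwrite("pics/s3.png",cv2.resize(c["image"][160:380,340:560],None,fx=2.7,fy=2.7)[:,:,::-1])
E
```

```text
lane coords [-1.8  0.7 92.2] rot err [-0.006  0.003  0.002] 41.70862913131714
t 14.2 at [486.  248.6 181.5]
0 [0.0003, 0.0001, 0.0059, -0.0009, 0.0004, 0.0003] 
0 [0.0003, 0.0001, 0.0059, -0.0009, 0.0004, 0.0003] 
0 [0.0003, 0.0001, 0.0059, -0.0009, 0.0004, 0.0003] 
0 [0.0003, 0.0001, 0.0059, -0.0009, 0.0004, 0.0003] 
0 [0.0003, 0.0001, 0.0059, -0.0009, 0.0004, 0.0003] 
0 [0.0003, 0.0001, 0.0059, -0.0009, 0.0004, 0.0003]
```

View pics/s3.png

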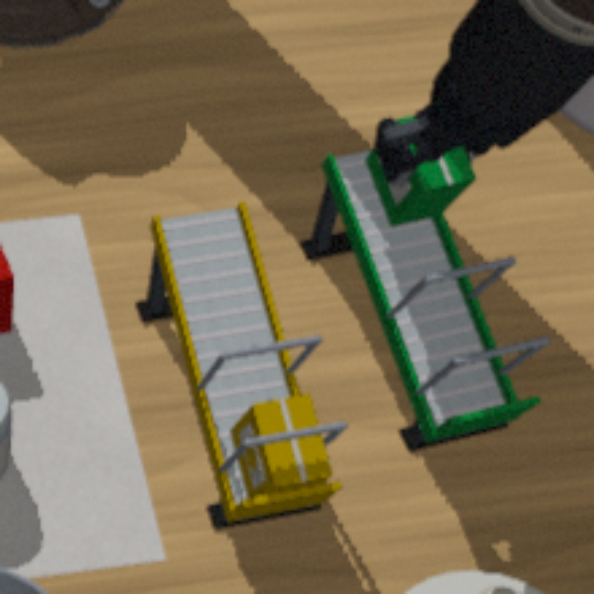

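The green carton is held over the upper end of the green lane at (430,185), aligned between the rails. The yellow one is still at its stop. I lower it: about 36 mm to just above the floor, then 2 mm more.

Request:
jog_arm --pt "0 0 0.01 0 0 0 1" --pt "0 0 0.01 0 0 0 1" --pt "0 0 0.007 0 0 0 1" --pt "0 0 0.004 0 0 0 1" --pt "0 0 0.003 0 0 0 1" --pt "0 0 0.001 0 0 0 1" --pt "0 0 0.001 0 0 0 1" --pt "0 0 0 0 0 0 1"

```text
time: 14.92
eef_pos: [474.2, 247.3, 146.3]
tcp_rot: [3.081, 0.194, -0.495]
contact_force: [-0.4, -0.0, -1.0]
grip_width: 0.531
grip_force: 41.7
```

Request:
jog_arm --pt "0 0 0.001 0 0 0 1" --pt "0 0 0 0 0 0 1" --pt "0 0 0 0 0 0 1" --pt "0 0 0 0 0 0 1" --pt "0 0 0 0 0 0 1" --pt "0 0 0 0 0 0 1" --pt "0 0 0 0 0 0 1" --pt "0 0 0 0 0 0 1"

```text
time: 15.58
eef_pos: [473.8, 247.1, 145.4]
tcp_rot: [3.081, 0.194, -0.495]
contact_force: [-0.1, -0.0, -1.3]
grip_width: 0.535
grip_force: 41.7
```

Request:
jog_arm --pt "0 0 0.001 0 0 0 1" --pt "0 0 0.0005 0 0 0 1" --pt "0 0 0 0 0 0 0" --pt "0 0 0 0 0 0 0" --pt "0 0 0 0 0 0 0" --pt "0 0 0 0 0 0 0" --pt "0 0 0 0 0 0 0" --pt "0 0 0 0 0 0 0"

```text
time: 16.25
eef_pos: [473.3, 247.1, 143.8]
tcp_rot: [3.081, 0.194, -0.495]
contact_force: [-0.3, -0.8, 0.1]
grip_width: 1.003
grip_force: 0.0
```

Request:
jog_arm --pt "0 0 -0.015 0 0 0 0" --pt "0 0 -0.03 0 0 0 0" --pt "0 0 -0.03 0 0 0 0" --pt "0 0 -0.03 0 0 0 0" --pt "-0.02 0 -0.02 0 0 0 0" --pt "0 0 0 0 0 0 0" --pt "0 0 0 0 0 0 0" --pt "0 0 0 0 0 0 0"

```text
time: 16.92
eef_pos: [493.0, 248.9, 268.6]
tcp_rot: [3.081, 0.194, -0.496]
contact_force: [0.2, -0.0, -0.8]
grip_width: 1.001
grip_force: 0.0
```

```bash
python3 - <<'E'
from h import *
from cell import ctrl
c=ctrl.capture("scene"); cv2.imwrite("pics/s4.png",cv2.resize(c["image"][160:380,340:560],None,fx=2.7,fy=2.7)[:,:,::-1])
t=ctrl.capture("top")
for n,cc in(("scene",c),("top",t)):
  W=world(cc)
  for col,L in(("y",LY),("g",LG)):
    Rl=R.from_euler("z",L[1])*R.from_euler("y",np.radians(18))
    Q=Rl.inv().apply(W[mask(cc,col)]-L[0])
    Q=Q[(Q[:,0]>100)&(Q[:,0]<215)&(abs(Q[:,1])<45)&(Q[:,2]>70)&(Q[:,2]<90)]
    if len(Q)>20:
        A=np.c_[Q[:,:2],np.ones(len(Q))]; k=np.linalg.lstsq(A,Q[:,2],rcond=None)[0]
        print(n,col,len(Q),"top x",np.percentile(Q[:,0],[2,98]).round(),"y",np.percentile(Q[:,1],[2,98]).round(),"z",np.median(Q[:,2]).round(1),"tilt",k[:2].round(3))
    else: print(n,col,"few",len(Q))
E
```

```text
scene y 589 top x [132. 195.] y [-22.  23.] z 79.2 tilt [-0.018  0.011]
scene g 520 top x [132. 194.] y [-23.  22.] z 78.8 tilt [-0.006  0.035]
top y 484 top x [130. 193.] y [-19.  27.] z 81.0 tilt [0.034 0.017]
top g 486 top x [129. 190.] y [-20.  24.] z 80.9 tilt [0.041 0.021]
```

View pics/s4.png

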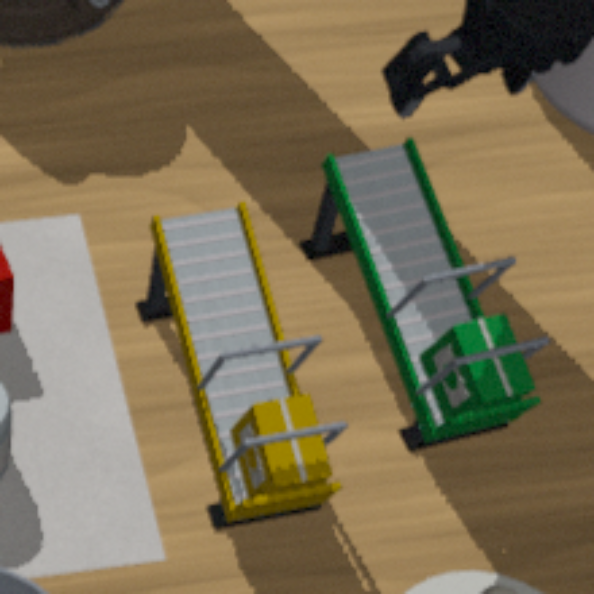

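Both cartons stand upright at their stops, yellow at (283,445) and green at (480,365). Measured centres are x≈162, y≈±3 and top z≈80 in the lane frames, all within limits, and the gripper is clear.

```bash
python3 -c "
from cell import ctrl
print(ctrl.close_job())"
```

```text
the job is handed in; nothing more can be done
None
```

The job is handed in at about 17 s: both cartons stand upright at the end stops of their matching lanes and the gripper is clear, but the hand-in returned no verdict.

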